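Set a sprung snap trap and lay it at the seedling tray

ROBOT

A 6-joint arm with a two-finger parallel gripper is mounted at the origin on the work surface. World frame = base frame: x ahead of the robot, y to its left, z up, the work surface at z = 0. Lengths are in m, angles in rad, forces in N, time in s.
With the tool pointing down it reaches from about 0.275 to 0.725 m from the base axis. Payload 15.9 kg.
Tool frame: the origin (TCP) lies on the front face of the gripper's body, between the roots of the fingers; the fingertips stand 73 mm ahead of it and the grasp point (between the pads) lies 54 mm ahead of it; z points along the fingers, y is the line along which they close (so a half turn about z gives the same grasp; the last joint's range is limited). The gripper opens to 85 mm and grips with 20 to 120 N. Pads are 22 mm wide; open, the fingers measure 114 mm over their backs; the gripper's body (76 mm by 85 mm) begins 54 mm behind the grasp point. The pads swing forward as they close: fully open they stand 13 mm farther back than shut.
Start: joints at [-1.259, 0.213, -0.034, 1.323, 0, 1.571], TCP at [0.153, -0.476, 0.304] pointing down, gripper open.
Joint ranges: [-2.98, 2.98], [-0.74, 1.72], [-1.14, 1.35], [-2.1, 2.04], [-1.57, 1.44], [-3.14, 3.14]. Speed limits (rad/s): [1.89, 1.89, 2.39, 2.57, 3.14, 3.14].

INTERFACE

Orientations are given as a rotation vector (axis times angle).
In Python, from workcell import env gives the robot as it stands.
- The arm moves only by the tool play_rows, never from a script. Its arguments are lists of equal length, an entry for each row: "angular": the turn, a rotation vector about the tool's x, y, z as a fraction of full scale, a list of three; "delta_pos": the shift along the tool's x, y, z as a fraction of full scale, a list of three; "jaw": the finger opening in mm, from 0 to 85.4. In form: {"angular": [[ax, ay, az], ...], "delta_pos": [[tx, ty, tz], ...], "jaw": [jaw, ...]}. A call has 1 to 12 rows; each row is the pose to reach, as a shift and turn from the pose commanded when the call began, along the tool's axes at that moment, turning the shorter way round; what a row does not reach only later rows make up. Full scale, the value 1, is 0.25 m for a shift and 180 degrees for a turn. A row lasts 1/8 s, in which the tool goes at most 62.5 mm and 10.7 degrees, less where a joint would pass 70% of its speed; a pose out of reach is approached as far as the arm can. A call with a number of a shift or a turn outside -1 to 1 is refused whole. A call with a gripper value outside its range is refused whole. The fingers move at their own pace and stop on an object; "squeeze" is the grip in N (left out, the last holds). Time passes only in rows, so rows that repeat a pose let the fingers close. It gives the time, the measured TCP pose, the force, the opening and the grip force at its end, in the units of the state.
- env.read_state(): the state, without advancing time (a new reading comes with each control period).
- env.capture(name): name is "scene" or "top" or "wrist"; returns a dict with "img" (400x640x3 uint8, red, green, blue), "intrinsics" (3x3 intrinsics, pixels), "R" (3x3) and "t" (3): a world point X has camera coordinates R X + t; the wrist camera has in their place "tool_from_camera" (4x4, takes a point from camera to tool coordinates, whose origin is the TCP and whose axes are the flange's). Camera axes: x right, y down, z forward; pixel columns grow to the right and rows downward; lengths in m; the calibration is good to about 2 mm. The wrist camera is an equidistant fisheye: a pixel r from the principal point sees the ray r / f radians off the axis. A picture is of the moment at which its call begins: read the wrist's pose just before it. There is no depth.
- env.close_job(): hands the job in; it is judged then, once.
The state is a dict: "clock": time; "joint_positions": joint angles; "qvel": joint speeds; "joint_torque": joint torques, N m; "tool_pos": TCP position; "ee_rot": TCP orientation; "ft_force": force on the tool from outside, world axes, zero at the start; "wrist_torque": the same for the moment, N m; "width": finger opening in m; "gripper_force": force on a finger pad.
Only numpy, scipy, OpenCV 4.12 (cv2) and the standard library are available. Lean on these libraries where they do the work, as an engineer would, in place of code of your own. Each camera call takes 0.05 s, during which the arm holds its last target. There are 200 camera calls.

TASK

The snap trap under the front of the slatted stand has gone off. Draw it out and put it flat on the rubber mat, push its setting lever right down and hold it there until the catch has swung over, and let go so that the jaw stays open. Then take the set trap by the sides of its base and lay it on the bench square to the front of the plug tray that stands on the bench, bait end close up to the middle of that front, still set, without disturbing the other loose things.

Things in the scene. Friction and masses are not known exactly. Their poses are not given: they have to be found in the camera images.
- trap: Loose plastic snap trap, grey base 160 x 60 mm, plate 8 mm thick, about 0.2 kg in all. Origin: on its underside, on the middle line, straight below the hinge; x to the bait end (nose 75 mm ahead, rear end 85 mm behind), y to its left, z up. It starts flat on the bench, its nose 20 to 40 mm under the stand's front edge, where the jaw cannot open. Low side rims are 14 mm high.
- nose (a point): Middle of the trap's front (bait) end, on its underside, at x = +75 mm in the trap's frame.
- grip (a point): Where the base is best held: midway between the two upright cheeks of the base, at x = -36 mm, 20 mm above the underside. The cheeks run from x = -52 to +16 mm; their outer faces are 60 mm apart and their tops 32 mm above the underside. Holding here is clear of the open jaw and of the pedal.
- hinge (a point): Centre of the jaw's hinge axis, which runs along the trap's y, at x = 0, 32 mm above the underside. The jaw reaches 75 mm forward of it, the lever about 83 mm back. With the trap set, the jaw's tip stands about 85 mm above the underside, above x = +50 mm.
- jaw (a joint): Opening of the black jaw with its setting lever (one rigid part), rad. 0: sprung, jaw shut, lever up. Grows as the lever goes down to the rear; 0.94: lever right down on its stop. A torsion spring drives it back: 5 N square on the pad to start, 10 N at the stop; 12 to 18 N, unevenly, for a fingertip coming straight down. Set and let go: about 0.83. Let go too early it snaps shut; wind it again.
- lever_pad (a point): Centre of the thumb pad on the lever's end: plate 40 mm wide (across the trap), 28 long, 5 thick. Sprung: 47 mm behind the hinge, 84 above the underside, rising 30 degrees to the rear (the lever under it 52); can be gripped across its 40 mm to lift the trap. Right down: 70 mm behind, 24 above, falling 25 degrees to the rear, front edge 32 above. Push its upper face along that arc.
- trigger (a joint): Steel rocker on a pin across the base, 50 mm behind the hinge, 12 mm up: catch hook behind the hinge, bait pedal ahead. 0: hook upright. From jaw about 0.5 on, the lever's cross bar pushes the hook forward (to about 0.2 rad); past about 0.86 the hook is free and its weak spring swings it slowly back over the bar, to 0, in about half a second: keep the lever down until then.
- pedal (a point): Top of the bait pedal, a 26 x 28 mm steel plate in the middle of the trap, 37 mm ahead of the hinge, 32 mm above the underside. Pressing it down with a few newtons lets the hook go and springs the trap: keep off it.
- mat: Flat black rubber bench mat, 240 mm (x) by 180 mm (y), 3 mm thick, fixed, in front of the robot. Origin: centre of its underside.
- stand: Low slatted wooden stand with a seedling tray on it, fixed; 240 mm deep (x), 300 wide (y). Slats 50 to 65 mm above the bench, open below between two side runners 30 mm wide. Origin: on the bench below the middle of its front edge, which faces the robot; x into the stand. The tray on it starts 65 mm behind that edge, its top 105 mm above the bench (leaves to 145).
- tray: Black plug tray of grass standing directly on the bench, fixed; 240 mm deep (x), 300 mm wide (y), walls 55 mm high (leaves to about 105 mm). Origin: on the bench at the middle of the foot of its front wall, which faces the robot; x into the tray. It and the stand stand left and right beyond the mat, either way round.
- pot: Terracotta pot with a seedling, 82 mm across, 75 mm high, loose; origin under its centre. Leave alone.
- jar: Glass jar with a steel lid, 54 mm across, 62 mm high, loose; origin under its centre. Leave alone.
- label_tin: Tin of plant labels, 64 mm across, about 140 mm high, loose; origin under its centre. Leave alone.
- spray_bottle: White plastic bottle with a black cap, 68 mm across, 160 mm high, loose; origin under its centre. Leave alone.
- trowel: Hand trowel lying on the bench, 300 mm long along its x, blade at +x, origin near its middle, loose. Leave alone.
- dibber: Wooden T-handled dibber lying on the bench, 195 mm long along its x, handle at +x, origin near its middle, loose. Leave alone.
- cone_cell: Yellow cone cell with a seedling on a square foot, 50 mm wide, 104 mm high without leaves, loose; origin under its centre. Leave alone.

How it is judged:
On the way, in this order (a step that is already met when the one before it is completed fails the run):
1. the sprung trap has been drawn out and lies on the mat (x of trap in the frame of mat between -0.12 and 0.12 m and y of trap in the frame of mat between -0.09 and 0.09 m and height (world z) of trap below 0.012 m and value of joint jaw below 0.3 rad), for 0.2 s.
2. on the mat, the trap is set and let go: the jaw stays open with nothing touching the trap (x of trap in the frame of mat between -0.14 and 0.14 m and y of trap in the frame of mat between -0.12 and 0.12 m and value of joint jaw above 0.75 rad and contact force between each of the arm, the fingers and trap below 0.1 N), for 0.4 s.
At the end, for the whole second after the job is handed in: The trap lies flat and still on the bench, set (jaw joint above 0.75), its nose within 25 mm of the tray's front wall and within 50 mm of the middle of that front, square to it within 15 degrees (value of joint jaw above 0.75 rad and x of nose in the frame of tray between -0.025 and 0.005 m and y of nose in the frame of tray between -0.05 and 0.05 m and angle between the x axis of trap and the x axis of tray, either way round below 0.26 rad and angle between trap's own z axis and vertical below 0.08 rad and height (world z) of trap below 0.006 m and linear speed of trap below 0.02 m/s); the robot touches nothing.
It fails at once if another loose thing on the bench is moved by more than 30 mm (distance of any of pot, jar, label_tin, spray_bottle, trowel, dibber, cone_cell from where it was at the start of the episode above 0.03 m).
It also fails if it takes over 64 s, if anything falls off the work surface, if the arm or the gripper's body presses on something with over 40 N, if the wrist force passes 120 N, or if a joint passes its speed limit or range.

## Working session

There is one attempt and no reset: what is moved stays moved. The work goes in short steps, Python scripts to look and compute and a tool call to move; the robot and the scene stay as the last step left them, time stands still between calls to the robot, and variables do not carry over. Pictures are saved under pics/ and viewed, at most 13 in all, crops included, and the job is handed in when it is done.

Besides the shell and the picture viewer there is one more tool, called after "Emit:" as a command line: name --argument value ..., lists and objects as JSON in quotes. play_rows: Moves the arm, as the interface text tells. Shift numbers are shares of 0.25 m and turn numbers shares of 180 degrees, none past 1 either way. Its arguments: {"type":"object","properties":{"angular":{"type":"array"},"delta_pos":{"type":"array"},"jaw":{"type":"array"},"squeeze":{"type":"number"}},"required":["angular","delta_pos","jaw"]}

```bash
mkdir -p pics
cat > h.py <<'E'
import numpy as np, cv2, json
from scipy.spatial.transform import Rotation as Ro
from workcell import env
def snap(n, f):
    c=env.capture(n); cv2.imwrite('pics/'+f+'.png', c['img'][:,:,::-1])
    np.savez('pics/'+f+'.npz', **{k:np.array(v) for k,v in c.items()}); return c
def ray(c,uv,z):
    K,R,t=np.array(c['intrinsics']),np.array(c['R']),np.array(c['t'])
    o=-R.T@t; d=R.T@np.linalg.solve(K,[uv[0],uv[1],1.]); return o+d*(z-o[2])/d[2]
def proj(c,X):
    p=np.array(c['intrinsics'])@(np.array(c['R'])@np.array(X)+np.array(c['t'])); return p[:2]/p[2]
E
python3 - <<'E'
from h import *
s=env.read_state(); print(s)
for n in('scene','top'):
    c=snap(n,n+'0'); print(n,np.round(-np.array(c['R']).T@np.array(c['t']),3),np.round(c['R'],3).tolist(),np.round(c['intrinsics'],1).tolist())
a=cv2.imread('pics/top0.png');b=cv2.imread('pics/scene0.png')
E
```

```text
{'clock': 0.0, 'joint_positions': array([-1.25899206e+00,  2.13316606e-01, -3.50502150e-02,  1.32348890e+00,
       -7.17681926e-06,  1.57076998e+00]), 'qvel': array([ 6.63860654e-05,  4.45043962e-04, -4.44158701e-04, -1.64177945e-03,
       -6.05588707e-04, -1.07696408e-03]), 'joint_torque': array([-7.56313202e-04, -6.86155987e+01,  4.87117589e+01,  1.75459217e-02,
       -1.58795456e-04,  3.12730194e-06]), 'tool_pos': array([ 0.1533084, -0.4756489,  0.3034394]), 'ee_rot': array([-3.10245178e+00, -4.87677898e-01,  2.69410689e-04]), 'ft_force': array([ 1.01940413, -0.78845953,  0.82540621]), 'wrist_torque': array([-0.02057901, -0.04160815, -0.03577558]), 'gripper_force': 0.0, 'width': 0.08537153069012292}
scene [ 1.237 -0.5    1.366] [[0.562, 0.827, 0.01], [0.694, -0.464, -0.551], [-0.451, 0.316, -0.835]] [[409.0, 0.0, 318.2], [0.0, 409.0, 202.3], [0.0, 0.0, 1.0]]
top [ 0.292 -0.007  1.318] [[-0.004, -1.0, -0.019], [-0.981, 0.008, -0.193], [0.194, 0.018, -0.981]] [[404.0, 0.0, 331.0], [0.0, 404.0, 196.6], [0.0, 0.0, 1.0]]
```

View pics/top0.png

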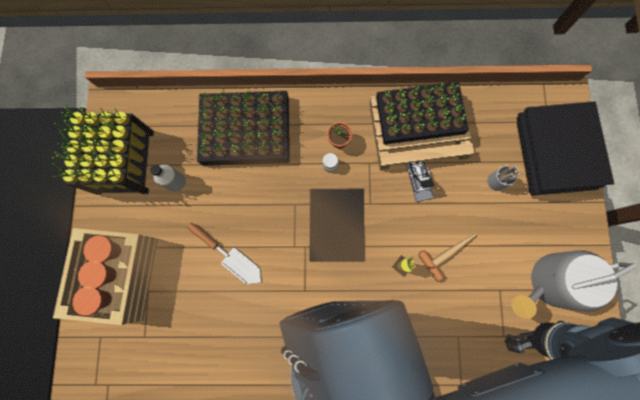

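View pics/scene0.png

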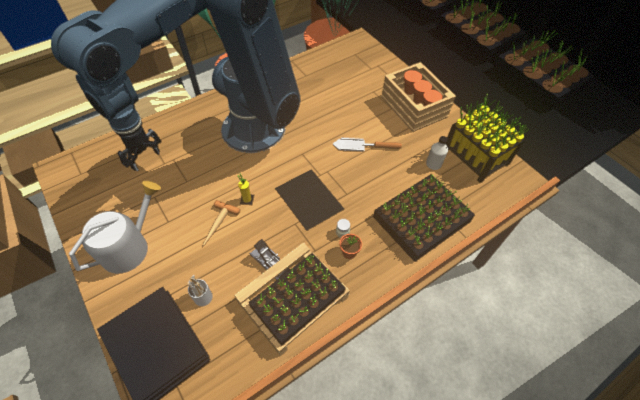

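The top view shows the trap at about (421,181) under the stand front (383–473, y 155). The mat is at (337,225). The tray front edge runs from (197,162) to (288,163). The jar is at (331,161), the pot at (340,133), the tin at (503,177), the cone cell at (406,265) and the dibber at (445,257).

Run:
```python
from h import *
a=cv2.imread('pics/top0.png')[140:215,370:520]; b=cv2.imread('pics/scene0.png')[215:315,215:315]
a=cv2.resize(a,None,fx=5,fy=5,interpolation=cv2.INTER_CUBIC)[:,:600]; 
cv2.imwrite('pics/c1.png',a)
b=cv2.resize(b,None,fx=6,fy=6,interpolation=cv2.INTER_CUBIC);cv2.imwrite('pics/c2.png',b)
c=np.load('pics/top0.npz')
P=lambda n,u,z:print(n,np.round(ray(c,u,z),3))
for u in [(310,189),(364,189),(364,261),(309,261)]:P('mat',u,.003)
for u in [(198,163),(289,163)]:P('trayfrontfoot',u,0.0);P('trayfronttop',u,.055)
for u in [(378,165),(473,156)]:P('standfront',u,.065)
for n,u,z in [('jar',(331,160),.062),('pot',(340,131),.075),('tin',(503,173),.1),('cone',(406,263),.08),('spray',(160,173),.16),('dib',(430,262),.0),('dibtip',(476,236),.01),('trowtip',(260,280),.0),('trowh',(191,226),0.01)]:P(n,u,z)
```

```text
mat [0.578 0.088 0.003]
mat [ 0.577 -0.092  0.003]
mat [ 0.34  -0.087  0.003]
mat [0.341 0.089 0.003]
trayfrontfoot [0.673 0.47  0.   ]
trayfronttop [0.657 0.45  0.055]
trayfrontfoot [0.67 0.16 0.  ]
trayfronttop [0.654 0.153 0.055]
standfront [ 0.642 -0.134  0.065]
standfront [ 0.669 -0.439  0.065]
jar [0.661 0.016 0.062]
pot [ 0.754 -0.014  0.075]
tin [ 0.603 -0.515  0.1  ]
cone [ 0.331 -0.209  0.08 ]
spray [0.597 0.524 0.16 ]
dib [ 0.336 -0.299  0.   ]
dibtip [ 0.418 -0.448  0.01 ]
trowtip [0.282 0.247 0.   ]
trowh [0.456 0.477 0.01 ]
```

View pics/c1.png

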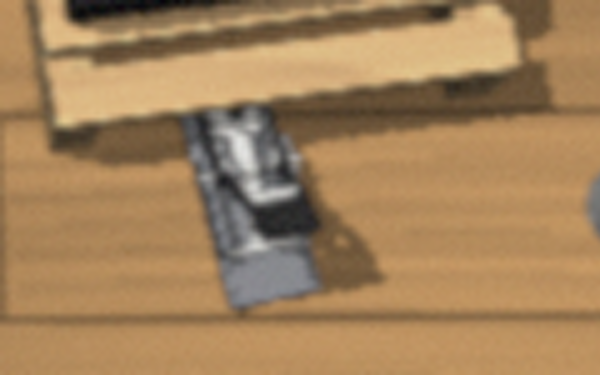

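View pics/c2.png

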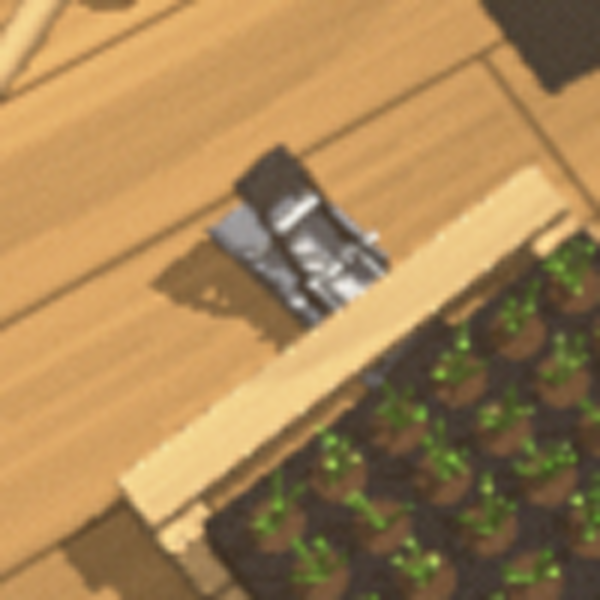

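The crops show the trap pointing away from the robot and slightly left. Its rear edge runs from c1 (235,310) to (320,290) and its left edge goes up to (185,115). The pad is at c1 (283,213) and c2 (268,172).

Run:
```python
from h import *
t=np.load('pics/top0.npz');s=np.load('pics/scene0.npz')
f1=lambda u:np.array(u)/5+[370,140]; f2=lambda u:np.array(u)/6+215
def tri(u,v):
    A=[];b=[]
    for c,p in((t,u),(s,v)):
        M=c['intrinsics']@np.c_[c['R'],c['t']]
        for i in(0,1): r=p[i]*M[2]-M[i]; A.append(r[:3]);b.append(-r[3])
    return np.linalg.lstsq(np.array(A),np.array(b),rcond=None)[0]
print('pad tri',tri(f1((283,213)),f2((268,172))), ray(t,f1((283,213)),.084))
L=ray(t,f1((235,310)),.008);R=ray(t,f1((322,291)),.008);F=ray(t,f1((187,115)),.014)
print('rear L',L,'R',R,'front L',F, 'dir side',np.degrees(np.arctan2(*(F-L)[1::-1])),'rear norm',np.degrees(np.arctan2(*(L-R)[1::-1]))-90)
d=Ro.from_rotvec
R0=Ro.from_rotvec(env.read_state()['ee_rot']).as_matrix();print(R0.round(3))
T=env.capture('wrist');print(np.round(T['tool_from_camera'],3),T['intrinsics'])
```

```text
pad tri [ 0.57647705 -0.28254922  0.08820503] [ 0.5780626  -0.28231807  0.084     ]
rear L [ 0.53061564 -0.26466632  0.008     ] R [ 0.54285146 -0.3221795   0.008     ] front L [ 0.66182597 -0.23762438  0.014     ] dir side 11.645381837271616 rear norm 12.01049761353427
[[ 0.952  0.307 -0.   ]
 [ 0.307 -0.952  0.001]
 [-0.    -0.001 -1.   ]]
[[ 0.001 -0.951 -0.31   0.08 ]
 [ 1.     0.     0.001  0.   ]
 [-0.001 -0.31   0.951 -0.07 ]
 [ 0.     0.     0.     1.   ]] [[309.70691629   0.         316.14635833]
 [  0.         309.70691629 205.0221611 ]
 [  0.           0.           1.        ]]
```

```bash
cat >> h.py <<'E'
def go(p,yaw,pitch=0):
    "move numbers from current pose to TCP p (world), tool down with tool x at yaw deg"
    s=env.read_state(); R0=Ro.from_rotvec(s['ee_rot'])
    y=np.radians(yaw); Rt=Ro.from_euler('z',y)*Ro.from_euler('y',np.radians(pitch))*Ro.from_euler('x',np.pi)
    d=R0.inv().apply(np.array(p)-s['tool_pos'])/.25; a=(R0.inv()*Rt).as_rotvec()/np.pi
    print('pos',np.round(s['tool_pos'],4),'shift',np.round(d,3),'turn',np.round(a,4),'q',np.round(s['joint_positions'],2),'t',round(s['clock'],2),'F',np.round(s['ft_force'],1),'w',round(s['width'],4))
E
python3 -c "
from h import *
go((.575,-.285,.26),11.8)"
```

```text
pos [ 0.1533 -0.4757  0.3035] shift [ 1.839 -0.208  0.174] turn [-0.0003 -0.      0.0337] q [-1.26  0.21 -0.03  1.32  0.    1.57] t 0.15 F [-0.   0.4  0. ] w 0.0855
```

Emit:
play_rows --angular '[[0,0,0.034],[0,0,0.034],[0,0,0.034],[0,0,0.034],[0,0,0.034]]' --delta_pos '[[0.23,-0.026,0],[0.46,-0.052,0],[0.69,-0.078,0],[0.92,-0.104,0],[0.92,-0.104,0]]' --jaw '[80,80,80,80,80]' --squeeze 60

```text
clock: 0.78
tool_pos: [0.3671, -0.3787, 0.3033]
ee_rot: [-3.123, -0.328, 0.0]
ft_force: [-1.3, -1.0, 0.2]
width: 0.0801
gripper_force: 0.0
```

```bash
python3 -c "
from h import *
go((.575,-.285,.22),11.8)"
```

```text
pos [ 0.3671 -0.3787  0.3033] shift [ 0.891 -0.193  0.334] turn [-0.0003 -0.      0.0011] q [-0.8   0.27  0.04  1.34  0.    2.13] t 0.78 F [-1.3 -1.   0.2] w 0.0801
```

Emit:
play_rows --angular '[[0,0,-0.06],[0,0,-0.12],[0,0,-0.18],[0,0,-0.24],[0,0,-0.3],[0,0,-0.36],[0,0,-0.42],[0,0,-0.48],[0,0,-0.54],[0,0,-0.6],[0,0,-0.66],[0,0,-0.72]]' --delta_pos '[[0.11,-0.02,0],[0.22,-0.04,0.0],[0.33,-0.06,0.0],[0.44,-0.08,0.0],[0.55,-0.1,0.05],[0.66,-0.13,0.1],[0.77,-0.16,0.15],[0.89,-0.193,0.2],[0.89,-0.193,0.25],[0.89,-0.193,0.25],[0.89,-0.193,0.25],[0.89,-0.193,0.25]]' --jaw '[75,75,75,75,75,75,75,75,75,75,75,75]'

```text
clock: 2.28
tool_pos: [0.5717, -0.2887, 0.2412]
ee_rot: [-1.049, -2.961, 0.0]
ft_force: [0.5, 0.5, 0.2]
width: 0.075
gripper_force: 0.0
```

```bash
python3 -c "
from h import *
go((.575,-.285,.22),191.8)"
```

```text
pos [ 0.5717 -0.2887  0.2412] shift [-0.001  0.02   0.085] turn [-0.000e+00 -2.000e-04 -2.824e-01] q [-0.47  0.53  0.26  1.3  -0.    0.21] t 2.27 F [0.5 0.5 0.2] w 0.075
```

Emit:
play_rows --angular '[[0,0,-0.06],[0,0,-0.12],[0,0,-0.18],[0,0,-0.24],[0,0,-0.282],[0,0,-0.282]]' --delta_pos '[[0,0.02,0.04],[0,0.02,0.08],[0,0.02,0.08],[0,0.02,0.08],[0,0.02,0.08],[0,0.02,0.08]]' --jaw '[75,75,75,75,75,75]'

```text
clock: 3.02
tool_pos: [0.575, -0.2848, 0.2212]
ee_rot: [0.31, -3.126, -0.0]
ft_force: [0.3, -0.5, -0.5]
width: 0.0749
gripper_force: 0.0
```

```bash
cat >> h.py <<'E'
def wpix(c,X,s):
    T=np.array(c['tool_from_camera']);K=np.array(c['intrinsics'])
    Xt=Ro.from_rotvec(s['ee_rot']).inv().apply(np.array(X)-s['tool_pos'])
    p=T[:3,:3].T@(Xt-T[:3,3]); th=np.arctan2(np.hypot(p[0],p[1]),p[2]); ph=np.arctan2(p[1],p[0])
    return K[:2,2]+K[0,0]*th*np.array([np.cos(ph),np.sin(ph)])
def wray(c,uv,z,s):
    T=np.array(c['tool_from_camera']);K=np.array(c['intrinsics']);d=np.array(uv)-K[:2,2]
    r=np.hypot(*d);th=r/K[0,0]; v=np.r_[d/r*np.sin(th),np.cos(th)]
    Rw=Ro.from_rotvec(s['ee_rot']); o=s['tool_pos']+Rw.apply(T[:3,3]); v=Rw.apply(T[:3,:3]@v)
    return o+v*(z-o[2])/v[2]
E
python3 -c "
from h import *
s=env.read_state()
c=snap('wrist','w1'); go((.575,-.285,.14),191.8)
y=np.radians(11.8);f=np.array([np.cos(y),np.sin(y),0]);l=np.array([-f[1],f[0],0]);o=np.array([.62,-.276,0])
for n,q in dict(pad=(-47,0,84),padL=(-47,20,87),padR=(-47,-20,87),rL=(-85,30,8),rR=(-85,-30,8)).items():
  print(n,wpix(c,o+f*q[0]/1e3+l*q[1]/1e3+[0,0,q[2]/1e3],s).round(0))
"
```

```text
pos [ 0.575  -0.2847  0.2213] shift [ 0.    -0.001  0.325] turn [ 0.     -0.0001 -0.0033] q [-0.46  0.53  0.22  1.26 -0.   -0.66] t 3.08 F [-0.6 -0.1 -0.5] w 0.0751
pad [316. 219.]
padL [344. 220.]
padR [288. 221.]
rL [348. 151.]
rR [283. 151.]
```

View pics/w1.png

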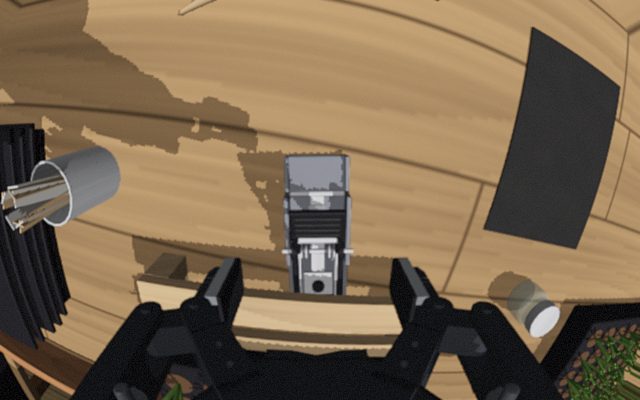

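The wrist view shows the pad centred at (317,221) and the rear edge at (285–349, 155). Both are within a few pixels of prediction, so I'll descend and grip the pad.

Emit:
play_rows --angular '[[0,0,-0.003],[0,0,-0.003],[0,0,-0.003],[0,0,-0.003],[0,0,-0.003],[0,0,-0.003],[0,0,-0.003],[0,0,-0.003],[0,0,-0.003],[0,0,-0.003]]' --delta_pos '[[0,0,0.12],[0,0,0.24],[0,0,0.345],[0,0,0.345],[0,0,0.345],[0,0,0.345],[0,0,0.345],[0,0,0.345],[0,0,0.345],[0,0,0.345]]' --jaw '[75,75,70,60,36,36,36,36,36,36]' --squeeze 60

```text
clock: 4.32
tool_pos: [0.5759, -0.2844, 0.1366]
ee_rot: [-0.327, 3.123, -0.002]
ft_force: [-3.2, 1.6, 8.0]
width: 0.0388
gripper_force: 60.2
```

```bash
python3 -c "
from h import *
y=np.radians(11.8)
go((.574-.13*np.cos(y),-.286-.13*np.sin(y),.137),191.8)
go((.412,0,.16),180)"
```

```text
pos [ 0.5759 -0.2844  0.1366] shift [ 0.529 -0.003 -0.002] turn [-0.0004  0.0004  0.0008] q [-0.46  0.58  0.07  1.07 -0.   -0.67] t 4.33 F [-3.2  1.6  8. ] w 0.0388
pos [ 0.5759 -0.2844  0.1366] shift [ 0.406  1.249 -0.096] turn [-0.0003  0.0005  0.0663] q [-0.46  0.58  0.07  1.07 -0.   -0.67] t 4.33 F [-3.2  1.6  8. ] w 0.0388
```

Emit:
play_rows --angular '[[0,0,0],[0,0,0],[0,0,0],[0,0,0],[0,0,0],[0,0,0],[0,0,0],[0,0,0],[0,0,0.01],[0,0,0.02],[0,0,0.03],[0,0,0.03]]' --delta_pos '[[0.03,0,-0.008],[0.08,0,-0.008],[0.14,0,-0.008],[0.2,0,-0.008],[0.26,0,-0.008],[0.32,0,-0.01],[0.35,0,-0.06],[0.36,0.05,-0.12],[0.37,0.15,-0.16],[0.38,0.3,-0.16],[0.38,0.45,-0.16],[0.38,0.45,-0.16]]' --jaw '[36,36,36,36,36,36,36,36,36,36,36,36]'

```text
clock: 5.82
tool_pos: [0.459, -0.1913, 0.1764]
ee_rot: [-0.183, 3.135, 0.0]
ft_force: [0.5, -0.1, -1.7]
width: 0.0386
gripper_force: 61.0
```

```bash
python3 -c "
from h import *
s=env.read_state()
go((.412,0,.175),180);snap('wrist','w2')"
```

```text
pos [ 0.459  -0.1913  0.1764] shift [0.098 0.782 0.006] turn [0.     0.0003 0.0372] q [-0.4   0.27 -0.29  1.01  0.   -0.51] t 5.83 F [ 0.5 -0.1 -1.7] w 0.0386
```

View pics/w2.png

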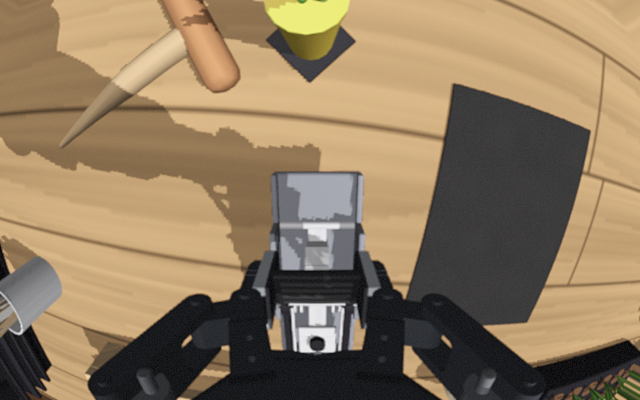

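The trap is held level and straight, with its rear edge at (271–363, 172). Next is the mat.

Emit:
play_rows --angular '[[0,0,0.01],[0,0,0.02],[0,0,0.03],[0,0,0.037],[0,0,0.037],[0,0,0.037],[0,0,0.037],[0,0,0.037],[0,0,0.037]]' --delta_pos '[[0.03,0.18,0],[0.06,0.36,0],[0.1,0.54,0],[0.1,0.7,0],[0.1,0.782,0],[0.1,0.782,0],[0.1,0.782,0.08],[0.1,0.782,0.14],[0.1,0.782,0.14]]' --jaw '[36,36,36,36,36,36,36,36,36]'

```text
clock: 7.0
tool_pos: [0.4126, -0.0032, 0.14]
ee_rot: [0.004, 3.141, -0.0]
ft_force: [-0.9, 0.8, -1.5]
width: 0.0386
gripper_force: 61.4
```

Emit:
play_rows --angular '[[0,0,0],[0,0,0],[0,0,0],[0,0,0]]' --delta_pos '[[0,0,0.01],[0,0,0.01],[0,0,0.01],[0,0,0.01]]' --jaw '[36,36,36,60]'

```text
clock: 7.5
tool_pos: [0.4127, -0.003, 0.1383]
ee_rot: [0.004, 3.14, -0.0]
ft_force: [-0.6, 0.1, 0.3]
width: 0.0553
gripper_force: 0.0
```

Emit:
play_rows --angular '[[0,0,0],[0,0,0],[0,0,0],[0,0,0],[0,0,0],[0,0,0]]' --delta_pos '[[0,0,0],[0,0,-0.15],[0,0,-0.3],[0,0,-0.3],[0,0,-0.3],[0,0,-0.3]]' --jaw '[75,70,40,0,0,0]'

```text
clock: 8.25
tool_pos: [0.4116, -0.0025, 0.2118]
ee_rot: [-0.003, -3.14, 0.0]
ft_force: [0.8, 0.3, -0.9]
width: -0.0003
gripper_force: 0.0
```

```bash
python3 -c "
from h import *
s=env.read_state()
c=snap('wrist','w3'); go((.413,-.003,.18),180)
f=np.array([1,0,0]);l=np.array([0,1,0]);o=np.array([.459,-.003,0.003])
for n,q in dict(pad=(-47,0,84),rL=(-85,30,8),rR=(-85,-30,8),tip=(-46,0,150)).items():
  print(n,wpix(c,o+f*q[0]/1e3+l*q[1]/1e3+[0,0,q[2]/1e3],s).round(0))
"
```

```text
pos [ 0.4117 -0.0025  0.2118] shift [-0.006 -0.002  0.127] turn [-0.     -0.0005 -0.0006] q [-0.01  0.08 -0.43  1.06 -0.   -0.  ] t 8.3 F [-0.5  0.4 -0.2] w 0.0002
pad [316. 228.]
rL [350. 155.]
rR [282. 155.]
tip [316. 280.]
```

View pics/w3.png

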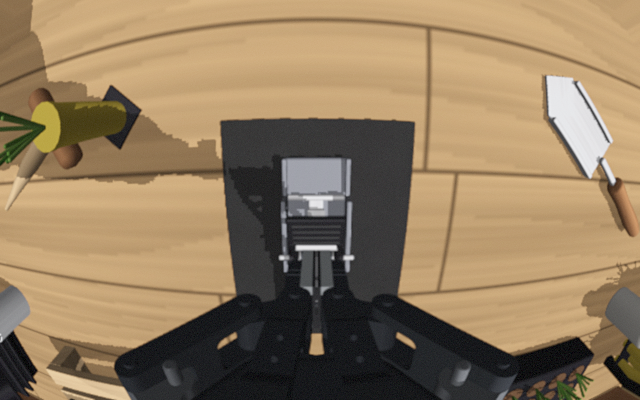

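The trap lies flat on the mat with its rear edge at (281–350, 157) and its pad at about (317,231), as modelled. Now I'll compute the push path.

```bash
python3 -c "
from h import *
s=env.read_state();p=s['tool_pos']
for th in [0,.12,.24,.36,.48,.6,.72,.8,.88,.94,1.0]:
  a=np.radians(130.1)+th; c=70.9*np.array([np.cos(a),np.sin(a)]); sl=np.radians(30)-th
  k=5-10*th/.94; X=c[0]+k
  xs=np.linspace(max(X-11,c[0]-14*np.cos(sl)),min(X+11,c[0]+14*np.cos(sl)),50)
  Z=32+c[1]+max(-(xs-c[0])*np.tan(sl))
  w=np.array([.459+X/1e3,-.003,.003+Z/1e3+.073]); d=w-p
  print(th,w.round(4),'shift x %.3f z %.3f'%(-d[0]/.25,-d[2]/.25))
"
```

```text
0 [ 0.4183 -0.003   0.1657] shift x -0.027 z 0.184
0.12 [ 0.4109 -0.003   0.1595] shift x 0.003 z 0.209
0.24 [ 0.4042 -0.003   0.1523] shift x 0.030 z 0.238
0.36 [ 0.3983 -0.003   0.1443] shift x 0.053 z 0.270
0.48 [ 0.3933 -0.003   0.1355] shift x 0.073 z 0.305
0.6 [ 0.3893 -0.003   0.1277] shift x 0.089 z 0.336
0.72 [ 0.3862 -0.003   0.1203] shift x 0.102 z 0.366
0.8 [ 0.3848 -0.003   0.1151] shift x 0.108 z 0.387
0.88 [ 0.3837 -0.003   0.1098] shift x 0.112 z 0.408
0.94 [ 0.3833 -0.003   0.1058] shift x 0.114 z 0.424
1.0 [ 0.3831 -0.003   0.1016] shift x 0.114 z 0.441
```

Emit:
play_rows --angular '[[0,0,0],[0,0,0],[0,0,0],[0,0,0],[0,0,0],[0,0,0],[0,0,0],[0,0,0]]' --delta_pos '[[-0.027,0,0.08],[-0.027,0,0.15],[-0.027,0,0.184],[0.003,0,0.209],[0.03,0,0.238],[0.053,0,0.27],[0.073,0,0.305],[0.073,0,0.305]]' --jaw '[0,0,0,0,0,0,0,0]'

```text
clock: 9.3
tool_pos: [0.3938, -0.0024, 0.1365]
ee_rot: [0.003, 3.14, -0.0]
ft_force: [4.2, 0.8, 5.2]
width: 0.0003
gripper_force: 3.1
```

```bash
python3 -c "
from h import *
go((.3833,-.003,.1058),180);snap('wrist','w4')"
```

```text
pos [ 0.3938 -0.0024  0.1365] shift [ 0.042 -0.002  0.123] turn [-0.      0.0005 -0.0006] q [-0.01  0.11 -0.61  0.85 -0.   -0.  ] t 9.3 F [4.2 0.8 5.2] w 0.0003
```

View pics/w4.png

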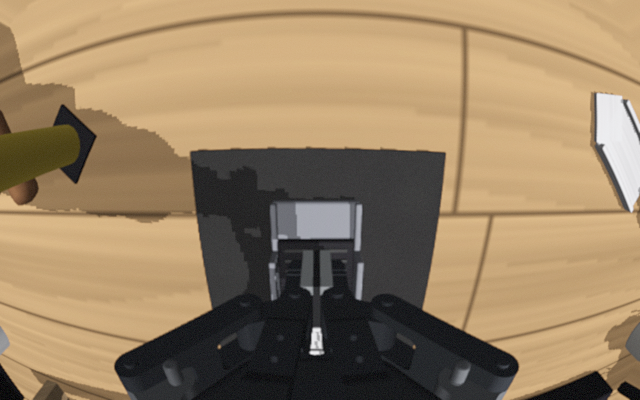

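```bash
python3 -c "
from h import *
s=env.read_state();c=np.load('pics/w4.npz')
for u in [(270,202),(362,201)]: print(wray(c,u,.011,s))
c=np.load('pics/w3.npz');s['tool_pos']=np.array([.4117,-.0025,.2118])
for u in [(281,157),(350,157)]: print(wray(c,u,.011,s))
"
```

```text
[ 0.37679013 -0.03362688  0.011     ]
[0.37614618 0.0278102  0.011     ]
[ 0.37648022 -0.03407256  0.011     ]
[0.37655832 0.0270654  0.011     ]
```

Emit:
play_rows --angular '[[0,0,0],[0,0,0],[0,0,0],[0,0,0],[0,0,0],[0,0,0],[0,0,0]]' --delta_pos '[[0.01,0,0.031],[0.018,0,0.061],[0.022,0,0.082],[0.025,0,0.103],[0.026,0,0.119],[0.026,0,0.126],[0.026,0,0.126]]' --jaw '[0,0,0,0,0,0,0]'

```text
clock: 10.22
tool_pos: [0.3877, -0.0024, 0.1055]
ee_rot: [0.003, 3.14, -0.0]
ft_force: [2.3, 0.3, 11.1]
width: -0.0004
gripper_force: 4.8
```

Emit:
play_rows --angular '[[0,0,0],[0,0,0],[0,0,0]]' --delta_pos '[[0,0,0.006],[0,0,0.012],[0,0,0.012]]' --jaw '[0,0,0]'

```text
clock: 10.6
tool_pos: [0.388, -0.0024, 0.1034]
ee_rot: [0.003, 3.139, -0.0]
ft_force: [-6.9, -0.0, 38.6]
width: 0.0002
gripper_force: 19.2
```

Emit:
play_rows --angular '[[0,0,0],[0,0,0],[0,0,0]]' --delta_pos '[[0,0,0.006],[0,0,0.012],[0,0,0.012]]' --jaw '[0,0,0]'

```text
clock: 10.98
tool_pos: [0.3882, -0.0024, 0.1019]
ee_rot: [0.003, 3.137, -0.0]
ft_force: [-24.3, 0.1, 88.9]
width: -0.0003
gripper_force: 45.5
```

The lever is on its stop. I'll ease back to about 38 N, hold for the catch, then lift off.

Emit:
play_rows --angular '[[0,0,0],[0,0,0],[0,0,0],[0,0,0],[0,0,0],[0,0,0],[0,0,0],[0,0,0]]' --delta_pos '[[0,0,-0.008],[0,0,-0.014],[0,0,-0.014],[0,0,-0.014],[0,0,-0.014],[0,0,-0.014],[0,0,-0.014],[0,0,-0.014]]' --jaw '[0,0,0,0,0,0,0,0]'

```text
clock: 11.98
tool_pos: [0.3879, -0.0024, 0.1037]
ee_rot: [0.003, 3.139, -0.0]
ft_force: [-5.5, 0.2, 30.4]
width: -0.0002
gripper_force: 14.7
```

Emit:
play_rows --angular '[[0,0,0],[0,0,0],[0,0,0],[0,0,0],[0,0,0],[0,0,0],[0,0,0],[0,0,0],[0,0,0]]' --delta_pos '[[0,0,-0.01],[0,0,-0.02],[0,0,-0.03],[0,0,-0.04],[0,0,-0.05],[0,0,-0.15],[-0.04,0,-0.35],[-0.05,0,-0.45],[-0.05,0,-0.45]]' --jaw '[0,0,0,0,0,0,0,0,0]'

```text
clock: 13.1
tool_pos: [0.4005, -0.0024, 0.2163]
ee_rot: [0.003, 3.139, -0.0]
ft_force: [-0.5, -0.5, -0.8]
width: -0.0001
gripper_force: 0.0
```

```bash
python3 -c "
from h import *
go((.4255,-.003,.2),180);snap('wrist','w5')"
```

```text
pos [ 0.4005 -0.0024  0.2163] shift [-0.1   -0.002  0.065] turn [-0.      0.0008 -0.0006] q [-0.01  0.05 -0.45  1.07 -0.   -0.  ] t 13.1 F [-0.5 -0.5 -0.8] w -0.0001
```

View pics/w5.png

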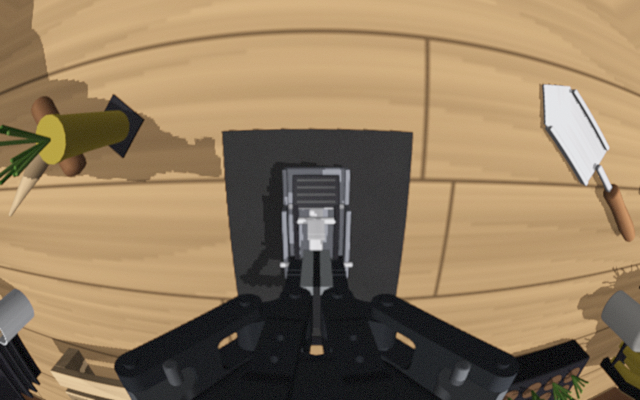

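The trap is set: the pad is down at (316,190), the rear edge is at (282–349, 168), and it stayed open when released.

```bash
python3 -c "
from h import *
s=env.read_state();c=np.load('pics/w5.npz')
L=wray(c,(349,168),.011,s);R=wray(c,(282,168),.011,s);print(L,R)
m=(L+R)/2; go((m[0]+.049,m[1],.081),180); print(m)"
```

```text
[0.37509663 0.0268257  0.011     ] [ 0.37502327 -0.03373126  0.011     ]
pos [ 0.3998 -0.0024  0.215 ] shift [-0.097 -0.004  0.536] turn [-0.      0.0002 -0.0006] q [-0.01  0.05 -0.45  1.07 -0.   -0.  ] t 13.15 F [-0.8 -0.2 -0.2] w -0.0
[ 0.37505995 -0.00345278  0.011     ]
```

Emit:
play_rows --angular '[[0,0,0],[0,0,0],[0,0,0],[0,0,0],[0,0,0],[0,0,0],[0,0,0],[0,0,0]]' --delta_pos '[[-0.097,-0.004,0],[-0.097,-0.004,0],[-0.097,-0.004,0.1],[-0.097,-0.004,0.2],[-0.097,-0.004,0.35],[-0.097,-0.004,0.48],[-0.097,-0.004,0.56],[-0.097,-0.004,0.56]]' --jaw '[82,82,82,82,82,82,82,82]' --squeeze 30

```text
clock: 14.15
tool_pos: [0.4219, -0.0034, 0.0734]
ee_rot: [-0.003, -3.137, -0.0]
ft_force: [0.3, 1.1, -0.2]
width: 0.0816
gripper_force: 0.0
```

Emit:
play_rows --angular '[[0,0,0],[0,0,0],[0,0,0],[0,0,0],[0,0,0],[0,0,0],[0,0,0]]' --delta_pos '[[0,0,0],[0,0,0],[0,0,0],[0,0,0],[0,0,0],[0,0,0],[0,0,0]]' --jaw '[74,68,64,60,57,57,57]'

```text
clock: 15.02
tool_pos: [0.4244, -0.0034, 0.0754]
ee_rot: [0.002, 3.141, 0.0]
ft_force: [-1.5, 1.4, 10.9]
width: 0.0598
gripper_force: 30.6
```

```bash
python3 -c "
from h import *
go((.533,.3015,.115),179.4);go((.424,-.0035,.115),180)"
```

```text
pos [ 0.4244 -0.0034  0.0754] shift [-0.433  1.22  -0.158] turn [0.0001 0.0002 0.0029] q [-0.01  0.25 -0.62  0.7   0.   -0.01] t 15.03 F [-1.5  1.4 10.9] w 0.0598
pos [ 0.4244 -0.0034  0.0754] shift [ 0.001 -0.    -0.158] turn [ 0.0001  0.0002 -0.0005] q [-0.01  0.25 -0.62  0.7   0.   -0.01] t 15.03 F [-1.5  1.4 10.9] w 0.0598
```

Emit:
play_rows --angular '[[0,0,0],[0,0,0],[0,0,0],[0,0,0],[0,0,0],[0,0,0],[0,0,0],[0,0,0],[0,0,0],[0,0,0],[0,0,0],[0,0,0]]' --delta_pos '[[0,0,-0.03],[0,0,-0.08],[0,0,-0.13],[0,0.04,-0.16],[0,0.12,-0.16],[0,0.22,-0.16],[0,0.34,-0.16],[0,0.46,-0.16],[0,0.58,-0.16],[0,0.7,-0.16],[0,0.8,-0.16],[0,0.84,-0.16]]' --jaw '[57,57,57,57,57,57,57,57,57,57,57,57]'

```text
clock: 16.52
tool_pos: [0.4242, 0.208, 0.1151]
ee_rot: [0.0, 3.142, 0.0]
ft_force: [-1.7, -1.2, -2.3]
width: 0.0595
gripper_force: 33.8
```

```bash
python3 -c "
from h import *
s=env.read_state();go((.5,.3015,.115),179.4);c=snap('wrist','w6')
K=np.load('pics/top0.npz')
c2=snap('top','top1')
cv2.imwrite('pics/c3.png',np.hstack([cv2.resize(c2['img'][60:260,150:350,::-1],(400,400)),c['img'][:,120:520,::-1]]))"
```

```text
pos [0.4242 0.208  0.1151] shift [-0.303  0.374  0.001] turn [0.0001 0.     0.0033] q [ 0.46  0.28 -0.45  0.84  0.    0.46] t 16.52 F [-1.7 -1.2 -2.3] w 0.0595
```

View pics/c3.png

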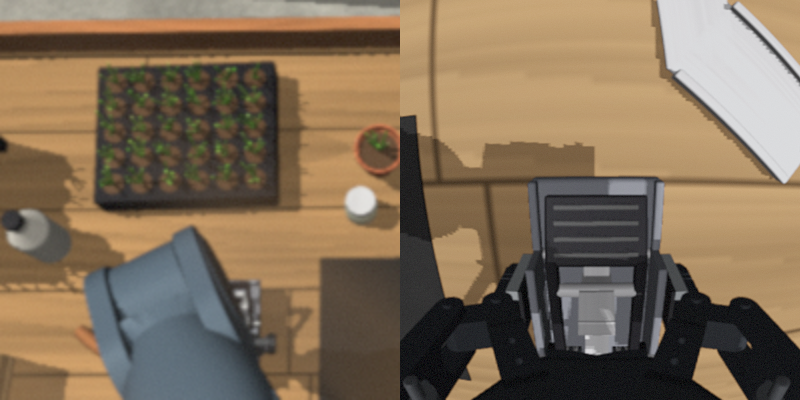

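The trap is held set and centred. In the top view the tray's front foot line is at about y=164. I'll refine it from brightness profiles.

Run:
```python
from h import *
a=cv2.imread('pics/top0.png',0).astype(float); c=np.load('pics/top0.npz')
for x in (210,225,240,255,270):
    p=a[148:174,x-4:x+5].mean(1); print(x,p.astype(int))
for y in (125,140,150):
    print(y,a[y-3:y+4,192:206].mean(0).astype(int),a[y-3:y+4,282:298].mean(0).astype(int))
for v in (162,163,164,165): print(v,ray(c,(243,v),0)[:2],ray(c,(243,v),.055)[:2])
w=cv2.imread('pics/w5.png',0).astype(int)
for x in (530,550,570): print(x,330,w[330:400,x])
```

```text
210 [ 74  73  70  59  60  64  63  63  59  51  51  52  43  31  23  22  30  53
  82 105 129 144 151 155 156 155]
225 [ 72  70  59  56  61  63  61  59  56  57  54  53  43  34  34  32  49  79
  90 104 134 144 146 151 153 152]
240 [ 74  69  63  61  60  63  64  62  62  62  61  55  49  47  44  47  62  85
  93 109 140 152 153 151 148 147]
255 [ 79  71  71  69  68  69  66  65  65  65  65  59  55  55  54  60  74  89
 103 129 143 147 151 153 150 145]
270 [ 67  65  68  68  66  64  62  63  64  64  61  56  57  57  58  66  79  92
 107 133 142 145 147 149 148 146]
125 [131 130 131 130 129 110  80  57  56  62  71  78  81  77] [47 42 41 41 38 30 36 60 76 78 79 79 78 78 78 78]
140 [133 132 133 134 127 103  66  53  56  64  79  91  91  84] [49 48 48 48 45 36 38 58 76 85 84 86 86 85 86 85]
150 [127 133 139 137 121  88  60  58  67  71  69  69  68  68] [64 56 53 53 52 45 44 63 83 92 92 92 91 91 91 90]
162 [0.67482648 0.31616855] [0.65886572 0.30268796]
163 [0.67130495 0.31603492] [0.65549119 0.30255991]
164 [0.66778693 0.31590142] [0.65212003 0.30243199]
165 [0.66427241 0.31576806] [0.64875223 0.3023042 ]
5
[... 177 characters left out ...]
   8  18  22  13   8  21  27  31  39  44  44  42
  40  47  74  91  90  68  56  64  80  86  90  87  66  44  38  27]
550 330 [167 169 171 172 171 170 172 172 169 166 166 159 129 111 106 107  90  45
  18  11   9  10  17  12   8  15  20  13   8  16   7  17   7  25  16  12
  15  11  11  12  16  29  28  37  43  39  39  26  29  36  52  60  57  58
  71  89  94  93  87  56  45  49  45  66  77  61  57  47  34  36]
570 330 [174 177 173 169 168 166 166 160 148 106  62  23  18  16   8   6  16  17
  12  11  18  11  16  21  15   8   7  17  14  18  14   7  11  17  26  36
  33  44  43  41  33  39  48  57  56  58  65  85  91  91  83  57  38  41
  41  39  39  48  80 112 131 104 104 140 153 125  88  77  66  49]
```

Run:
```python
from h import *
s=env.read_state(); c=np.load('pics/w5.npz'); t=np.load('pics/top0.npz')
s2=dict(s); s2['tool_pos']=np.array([.4002,-.0024,.2158]); s2['ee_rot']=np.array([.003,3.139,0])
for u in [(530,353),(550,347),(570,341)]: print(wray(c,u,0,s2).round(4))
print(ray(t,(197.5,150),.055),ray(t,(289,150),0),ray(t,(243,164.3),0))
go((.54,.306,.115),180); go((.54,.306,.0765),180)
```

```text
[0.6692 0.3452 0.    ]
[0.668 0.392 0.   ]
[0.6685 0.4454 0.    ]
[0.70121242 0.45425924 0.055     ] [0.71569244 0.16022953 0.        ] [0.6667322 0.3158614 0.       ]
pos [0.4243 0.2073 0.115 ] shift [-0.463  0.395  0.   ] turn [ 0.      0.     -0.0001] q [ 0.45  0.28 -0.45  0.84  0.    0.45] t 16.62 F [-0.9  0.1 -2.7] w 0.0594
pos [0.4243 0.2073 0.115 ] shift [-0.463  0.395  0.154] turn [ 0.      0.     -0.0001] q [ 0.45  0.28 -0.45  0.84  0.    0.45] t 16.62 F [-0.9  0.1 -2.7] w 0.0594
```

Emit:
play_rows --angular '[[0,0,0],[0,0,0],[0,0,0],[0,0,0],[0,0,0],[0,0,0],[0,0,0],[0,0,0],[0,0,0],[0,0,0],[0,0,0],[0,0,0]]' --delta_pos '[[-0.04,0.04,0],[-0.12,0.12,0],[-0.21,0.2,0],[-0.3,0.28,0],[-0.39,0.35,0],[-0.45,0.39,0],[-0.487,0.395,0],[-0.487,0.395,0.05],[-0.487,0.395,0.1],[-0.487,0.395,0.14],[-0.487,0.395,0.16],[-0.487,0.395,0.165]]' --jaw '[57,57,57,57,57,57,57,57,57,57,57,57]'

```text
clock: 18.12
tool_pos: [0.5462, 0.305, 0.0734]
ee_rot: [-0.003, -3.141, 0.0]
ft_force: [-0.2, -0.7, -2.2]
width: 0.0595
gripper_force: 33.8
```

Emit:
play_rows --angular '[[0,0,0],[0,0,0],[0,0,0]]' --delta_pos '[[0,0,0.004],[0,0,0.004],[0,0,0.004]]' --jaw '[57,57,57]'

```text
clock: 18.5
tool_pos: [0.5465, 0.3052, 0.0729]
ee_rot: [0.003, 3.141, 0.0]
ft_force: [0.6, 0.2, -2.0]
width: 0.0595
gripper_force: 33.8
```

Emit:
play_rows --angular '[[0,0,0],[0,0,0],[0,0,0],[0,0,0]]' --delta_pos '[[0,0,0.002],[0,0,0.004],[0,0,0.004],[0,0,0.004]]' --jaw '[57,57,57,57]'

```text
clock: 19.0
tool_pos: [0.5465, 0.3051, 0.0725]
ee_rot: [0.003, 3.141, 0.0]
ft_force: [-4.8, -2.1, 9.9]
width: 0.0595
gripper_force: 35.1
```

Contact with the bench. Now I'll open slowly and lift.

Emit:
play_rows --angular '[[0,0,0],[0,0,0],[0,0,0],[0,0,0],[0,0,0],[0,0,0],[0,0,0],[0,0,0],[0,0,0],[0,0,0],[0,0,0],[0,0,0]]' --delta_pos '[[0,0,0],[0,0,0],[0,0,0],[0,0,0],[0,0,0],[0,0,0],[0,0,-0.05],[0,0,-0.15],[0,0,-0.3],[0.1,0,-0.45],[0.2,0,-0.6],[0.2,0,-0.6]]' --jaw '[61,65,70,76,82,82,82,82,82,82,82,82]'

```text
clock: 20.5
tool_pos: [0.4963, 0.3059, 0.2258]
ee_rot: [0.001, 3.137, 0.005]
ft_force: [0.3, 0.1, 0.1]
width: 0.0822
gripper_force: 0.0
```

```bash
python3 -c "
from h import *
s=env.read_state();go((.5,.3,.2),180);c=snap('wrist','w7')
o=np.array([.5825,.305,0])
for n,q in dict(rL=(-85,30,8),rR=(-85,-30,8),nL=(75,30,8),nR=(75,-30,8)).items(): print(n,wpix(c,o+np.array(q)/1e3,s).round(0))
"
```

```text
pos [0.4963 0.3059 0.2258] shift [-0.014 -0.024  0.103] turn [ 0.001   0.0015 -0.0003] q [0.55 0.4  0.03 1.19 0.   0.55] t 20.5 F [0.3 0.1 0.1] w 0.0822
rL [346. 191.]
rR [284. 191.]
nL [341. 321.]
nR [290. 321.]
```

View pics/w7.png

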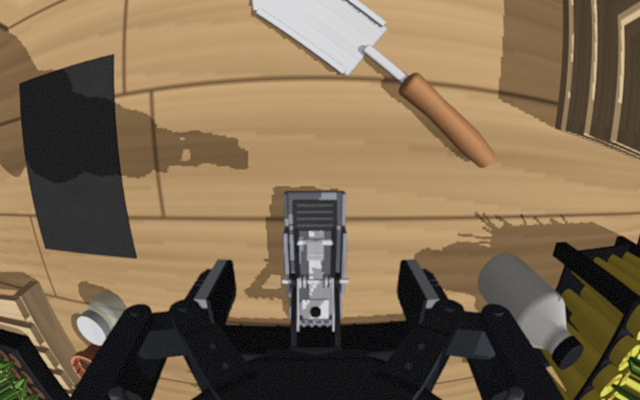

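The set trap is straight, with its rear at (284–345, 192) as predicted. The tray's wood/wall boundary is at about y=323 either side of the nose. I'll check that gap numerically.

```bash
python3 -c "
from h import *
s=env.read_state();c=np.load('pics/w7.npz');w=cv2.imread('pics/w7.png',0).astype(int)
for x in (250,265,278,355,375):
  p=w[305:340,x]; v=305+np.where(p<60)[0][0]; print(x,v,p[::2],wray(c,(x,v),0,s).round(4))
for u in [(284,192),(345,192)]: print(wray(c,u,.008,s).round(4))"
```

```text
250 325 [162 163 161 159 156 156 141  99  83  64  51  15   9   5   7  17  15  12] [0.6705 0.2235 0.    ]
265 325 [163 164 163 159 158 156 152 103  95  70  53   5   0  17   5  10  11   5] [0.6693 0.2425 0.    ]
278 324 [161 164 164 160 158 157 154 105  98  73  28   0   1   5  10  16  22  18] [0.6669 0.2589 0.    ]
355 323 [158 160 156 156 161 160 117 100 101  54   9   7  10  11   2   9  10  12] [0.6654 0.3528 0.    ]
375 323 [160 159 155 153 154 108 100 102  92  36  13   8   0  10   9  22   0   4] [0.6667 0.3777 0.    ]
[0.4981 0.2746 0.008 ]
[0.4982 0.3333 0.008 ]
```

```bash
python3 -c "
from h import *
print(env.close_job())"
```

```text
the job is handed in; nothing more can be done
None
```

I drew the sprung trap out, set it on the mat, and laid it still set and square to the tray: nose about 9 mm from the front wall, near its middle. I handed the job in at about 20.5 s, and no verdict came back.

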